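# Close a board test fixture and hold its light cover open

### The arm

A 6-joint arm with a two-finger parallel gripper is mounted at the origin on a cart in front of the work surface, level with it; the furniture and walls round the work are solid. World frame = base frame: x ahead of the robot, y to its left, z up, the work surface at z = 0. Lengths are in m, angles in degrees, forces in N, time in s.
With the tool pointing down it reaches from about 0.4 to 0.825 m from the base axis. Payload 7 kg.
Tool frame: the origin (TCP) lies midway between the tips of the shut fingers; the grasp point (between the pads) lies 19 mm behind it; z points along the fingers, y is the line along which they close (so a half turn about z gives the same grasp; the last joint's range is limited). The gripper opens to 88 mm and grips with 3 to 60 N. Pads are 19 mm wide; open, the fingers measure 130 mm over their backs; the gripper's body (78 mm by 193 mm) begins 47 mm behind the grasp point.
Start: joints at [82.97, 20.546, 0.682, 0, -70.136, -16.507], TCP at [0.27, 0.619, 0.227] pointing down, gripper open.
Joint ranges: [-176.03, 176.03], [-82.01, 121.73], [-58.28, 71.71], [-173.87, 95.51], [-174.79, -0.11], [-173.66, 173.66]. Speed limits (degrees/s): [136.94, 136.94, 172.46, 180, 180, 180].

### API

Orientations are given as [roll, pitch, yaw] about the fixed x, y, z axes, in that order (R = Rz(yaw) Ry(pitch) Rx(roll)).
In Python, from plant import ctrl gives the robot as it stands. The module is installed in compiled form; this text tells all that it offers.
- The arm moves only by the tool send_rows, never from a script. Its argument "plan" is a list that holds one entry, the list of rows, each a list of 6 numbers: the shift along the tool's x, y, z in cm, then the turn, a rotation vector about the tool's x, y, z in degrees. A call has 1 to 8 rows; each row is the pose to reach, as a shift and turn from the pose commanded when the call began, along the tool's axes at that moment; what a row does not reach only later rows make up. A row lasts 1/12 s, in which the tool goes at most 41.7 mm and 7.16 degrees, less where a joint would pass 70% of its speed; a pose out of reach is approached as far as the arm can. A call with a gripper value outside its range is refused whole. "fingers" is the opening, from 0 (shut) to 1 (fully open), set as the call begins (left out, the last holds). The fingers move at their own pace and stop on an object; the grip force is fixed at half the most. Time passes only in rows, so rows that repeat a pose let the fingers close. It gives the time, the measured TCP pose, the force, the opening and the grip force at its end, in the units of the state.
- ctrl.get_obs(): the state, without advancing time (a new reading comes with each control period).
- ctrl.snapshot(name): name is "side" or "top" or "wrist"; returns a dict with "img" (420x560x3 uint8, red, green, blue), "K" (3x3 intrinsics, pixels), "pose" (4x4, takes a point from camera to world coordinates). Camera axes: x right, y down, z forward; pixel columns grow to the right and rows downward; lengths in m; the calibration is good to about 2 mm. A picture is of the moment at which its call begins. There is no depth.
- ctrl.close_job(): hands the job in; it is judged then, once.
The state is a dict: "clock": time; "joint_pos": joint angles; "qvel": joint speeds; "tau": joint torques, N m; "tool_pos": TCP position; "orientation": TCP orientation; "force": force on the tool from outside, world axes, zero at the start; "moment": the same for the moment, N m; "opening": finger opening in m; "gripper_force": force on a finger pad.
Only numpy, scipy, OpenCV 4.12 (cv2) and the standard library are available. Lean on these libraries where they do the work, as an engineer would, in place of code of your own. Each camera call takes 0.05 s, during which the arm holds its last target. There are 200 camera calls.

### The job

A circuit board lies in the test fixture, whose black press frame stands open. Push the press frame down until its roller catches snap and it stays fully shut on the board, with the light cover still down; then lift the amber light cover on top of the frame (it has an orange lug to take it by) until it stands 60 degrees open from the frame. It springs shut when let go, so finish while still holding it at that angle with the gripper, leaving the technician both hands for adjusting the board, and leave the other things on the bench where they are.

Things in the scene. Friction and masses are not known exactly. Their poses are not given: they have to be found in the camera images.
- test_fixture: grey test fixture fixed to the bench, 214 (x) x 196 (y) x 94 mm high with the frame shut; origin at the centre of its underside on the bench, z up; its front (lamps, sockets) faces its -x, hinges at +x. A green 75 x 100 mm board lies in it under the frame. Two steel roller catches stand at its front corners, x = -98, y = +-80 mm, tops 74 mm above the bench
- press_frame (a joint): black press frame, 158 mm wide, 167 mm from hinge to front, 10 thick, with a window. Angle, rad: 0 = shut and level, grows to 1.2 as the front rises; starts about half open. Stiff hinges keep it where it is left (about 3 N at the front moves it); from 0.08 to 0.03 rad the sprung catches resist (15 to 20 N at the front), then snap over and keep it at 0 to 0.01
- frame_hinge (a point): middle of the press frame's hinge axis, at x = +85, z = 77 mm in the fixture's frame; the axis runs along the fixture's y. Its axes turn with the frame (x backwards along the frame to the hinge side, z out of its top)
- press_pad_left (a point): centre of the left dark rubber pad (26 x 34 mm) on top of the press frame's front rail, where to push; 150 mm in front of the frame hinge, 6 mm above its axis, y = +55 mm; 83 mm above the bench when shut. Its axes turn with the frame, z out of the pad
- press_pad_right (a point): the same on the right, y = -55 mm
- light_cover (a joint): angle of the amber light cover (104 x 128 mm, 4 mm thick, dark edges) relative to the press frame, rad: 0 = lying shut on the frame, grows as its front edge swings up and back (up to 1.75); 60 degrees = 1.047. A spring of about 0.06 to 0.15 N m and its weight shut it from any angle
- cover_hinge (a point): middle of the cover's hinge axis (along the fixture's y), 30 mm in front of the frame's hinge and 8 mm above it; turns with the cover
- cover_lug (a point): centre of the orange lug at the middle of the cover's front edge: a disc 22 mm across, 14 thick, flat sides to the fixture's +y and -y, on a stem; 115 mm in front of the cover's hinge, 25 above it; 110 mm above the bench when all is shut, 28 above the frame's rail, free at both sides. Pinched by its flat sides it can turn between the fingers. Its axes turn with the cover
- tape_roll: orange-brown roll of tape, 60 mm, 16 high, lying loose on the bench; origin under its centre; leave alone
- flux_bottle: small cream bottle with red cap and needle, 34 x 33 x 95 mm, standing loose; origin under its centre; leave alone
- tip_tin: small white round tin, 44 mm, 21 high, loose; leave alone
- wick_spool: yellow spool, 36 mm, 10 high, lying loose; leave alone

How it is judged:
By the outcome, as a careful person would: the job done as asked, in the order asked, and still so for the second after the job is handed in, while the arm keeps its last pose, push and grip.
It also fails if it takes over 45 s, if anything falls off the work surface, if the arm or the gripper's body presses on something with over 40 N, if the wrist force passes 120 N, or if a joint passes its speed limit or range.

## Working session

There is one attempt and no reset: what is moved stays moved. The work goes in short steps, Python scripts to look and compute and a tool call to move; the robot and the scene stay as the last step left them, time stands still between calls to the robot, and variables do not carry over. Pictures are saved under pics/ and viewed, at most 10 in all, crops included, and the job is handed in when it is done.

Besides the shell and the picture viewer there is one more tool, called after ">>>" by a JSON object that holds its "op" and its "data". send_rows: Moves the arm, as the interface text tells. Its arguments: {"type":"object","properties":{"plan":{"type":"array","items":{"type":"array","items":{"type":"array","items":{"type":"number"}}}},"fingers":{"type":"number"}},"required":["plan"]}

```bash
mkdir -p pics; python3 - <<'E'
from plant import ctrl
import cv2,numpy as np,pickle
d={}
for n in("side","top"):
    s=ctrl.snapshot(n);d[n]=s;print(n,s["K"].tolist(),np.round(s["pose"],4).tolist())
pickle.dump(d,open("s0.pkl","wb"))
for n in d: cv2.imwrite(f"pics/{n}0.png",d[n]["img"][:,:,::-1])
o=ctrl.get_obs();print(o)
E
```

```text
side [[469.13834062977406, 0.0, 281.2856139820118], [0.0, 469.13834062977406, 207.57883860845854], [0.0, 0.0, 1.0]] [[0.9871, -0.051, 0.1519, 0.4101], [-0.1592, -0.4219, 0.8926, -0.934], [0.0186, -0.9052, -0.4246, 0.5353], [0.0, 0.0, 0.0, 1.0]]
top [[485.4362784128303, 0.0, 287.70916926098624], [0.0, 485.4362784128303, 205.75091869698755], [0.0, 0.0, 1.0]] [[-0.0142, -0.9963, 0.0845, 0.4531], [-0.9999, 0.0144, 0.0018, -0.0021], [-0.003, -0.0845, -0.9964, 1.1136], [0.0, 0.0, 0.0, 1.0]]
{'clock': 0.1, 'joint_pos': array([ 8.29698200e+01,  2.05848660e+01,  6.38514712e-01, -1.73368386e-02,
       -7.01332790e+01, -1.65055984e+01]), 'qvel': array([ 0.06781653, -0.12813503,  0.13248099,  0.04630038,  0.00822712,
       -0.14090477]), 'tau': array([-8.60187629e-04, -5.84166920e+01,  2.93750328e+01,  7.01557115e+00,
        1.01182310e-02, -5.81777613e-05]), 'tool_pos': array([0.26941003, 0.61843963, 0.22574158]), 'orientation': array([ 1.79919020e+02, -6.99863170e-03, -2.35416764e+01]), 'force': array([-0.79972758, -0.3173759 , -0.1679231 ]), 'moment': array([-0.049478  ,  0.02813785,  0.04043995]), 'gripper_force': 0.0, 'opening': 0.08766991913527968}
```

View pics/side0.png

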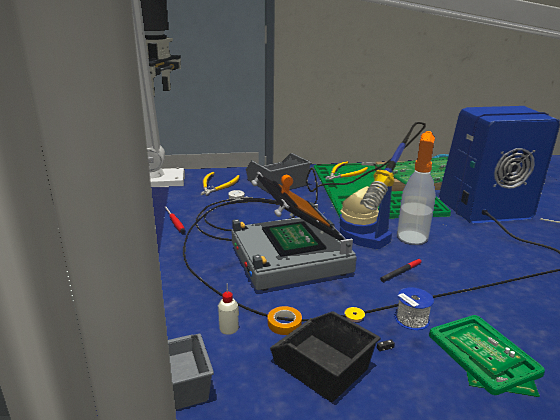

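View pics/top0.png

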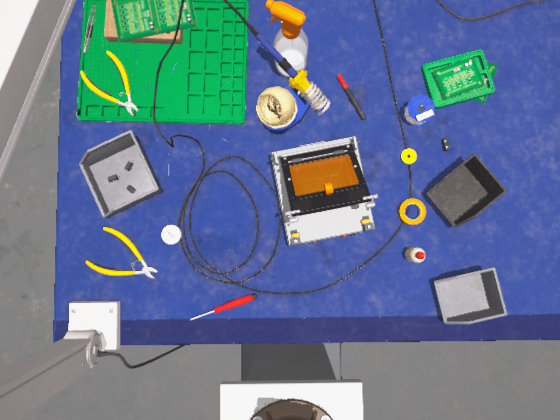

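```bash
python3 - <<'E'
import cv2,numpy as np,pickle
d=pickle.load(open("s0.pkl","rb"))
a=d["top"]["img"][125:255,255:390,::-1]; b=d["side"]["img"][165:295,225:360,::-1]
cv2.imwrite("pics/z1.png",np.hstack([cv2.resize(x,(400,400*130//135),interpolation=cv2.INTER_CUBIC) for x in(a,b)]))
E
```

```text
(no output)
```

View pics/z1.png

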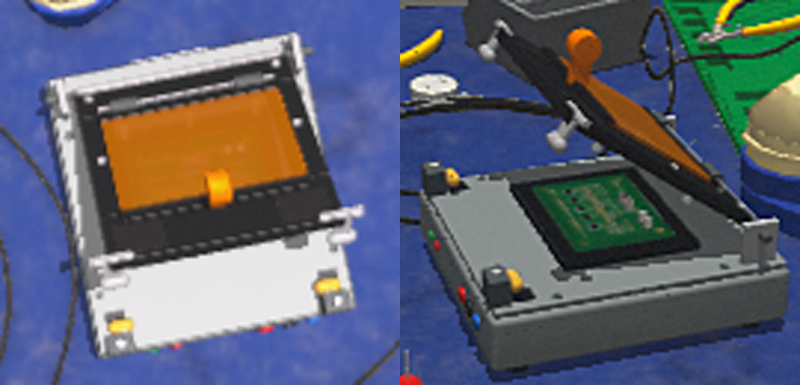

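```bash
cat > h.py <<'E'
import numpy as np,cv2
def ray(s,uv):
    v=np.linalg.inv(s["K"])@[uv[0],uv[1],1]; P=s["pose"]; v=P[:3,:3]@v
    return P[:3,3],v/np.linalg.norm(v)
def plane(s,uv,z):
    o,v=ray(s,uv); return o+v*(z-o[2])/v[2]
def tri(L):
    A=np.zeros((3,3));b=np.zeros(3)
    for s,uv in L:
        o,v=ray(s,uv);M=np.eye(3)-np.outer(v,v);A+=M;b+=M@o
    p=np.linalg.solve(A,b); return p,[float(np.linalg.norm(np.cross(p-ray(s,u)[0],ray(s,u)[1])))*1e3 for s,u in L]
def fix2world(F,p):
    c,s=np.cos(F[2]),np.sin(F[2]); return np.array([F[0]+c*p[0]-s*p[1],F[1]+s*p[0]+c*p[1],p[2]])
E
python3 - <<'E'
from h import *
import pickle
d=pickle.load(open("s0.pkl","rb"));T,S=d["top"],d["side"]
for uvT,uvS in(((296.0,239.7),(237.1,221.7)),((368.7,225.6),(257.7,256.1))):
    print("post",tri([(T,uvT),(S,uvS)]),plane(T,uvT,.074))
# posts plane fit
L=plane(T,(296.0,239.7),.074)[:2];R=plane(T,(368.7,225.6),.074)[:2]
w=L-R;yaw=np.arctan2(-w[0],w[1]);m=(L+R)/2
F=np.array([*(m+.098*np.array([np.cos(yaw),np.sin(yaw)])),yaw]);print("F",F,np.degrees(yaw),np.linalg.norm(w))
# lug: bright orange
for n,s,box in(("top",T,(175,200,315,340)),("side",S,(170,200,275,300))):
    h=cv2.cvtColor(s["img"],cv2.COLOR_RGB2HSV);r0,r1,c0,c1=box
    k=(h[...,0]<20)&(h[...,1]>190)&(h[...,2]>205);mm=np.zeros_like(k);mm[r0:r1,c0:c1]=k[r0:r1,c0:c1]
    y,x=np.nonzero(mm);print(n,len(x),x.mean() if len(x) else 0,y.mean() if len(x) else 0,x.min(),x.max(),y.min(),y.max())
p=tri([(T,(328.2,188.2)),(S,(286.5,180.5))]);print("lug",p)
# in fixture plane
def tofix(q):
    c,s=np.cos(yaw),np.sin(yaw);a=q[:2]-F[:2];return np.array([c*a[0]+s*a[1],-s*a[0]+c*a[1],q[2]])
f=tofix(p[0]);print(f)
r=np.array([.085-f[0],f[2]-.077]);print("dist",np.hypot(*r),np.hypot(.145,.033),"ang",np.arctan2(r[1],r[0])-np.arctan2(.033,.145))
for c in((276,154),(355,138),(290,245),(375,229)):
    for z in(.04,.06,.09):print(c,z,tofix(plane(T,c,z)))
E
```

```text
post (array([ 0.46860581, -0.01691509,  0.07043947]), [0.3769859239826373, 0.37698592398265895]) [ 0.46817764 -0.01684323  0.074     ]
post (array([ 0.49618518, -0.17289808,  0.07418896]), [0.1280196902950386, 0.12801969029497642]) [ 0.49606529 -0.17291778  0.074     ]
F [ 0.57859353 -0.07764273  0.17681559] 10.13078689226554 0.1585464715519242
top 57 329.0 186.43859649122808 324 336 175 193
side 22 284.95454545454544 176.5 282 289 175 179
lug (array([ 0.56471183, -0.07865308,  0.18743952]), [0.4259115840004323, 0.425911584000526])
[-0.01384298  0.00144713  0.18743952]
dist 0.14821208626978102 0.14870776711389355 ang 0.616977829208291
(276, 154) 0.04 [0.09888208 0.08605447 0.04      ]
(276, 154) 0.06 [0.09498554 0.08624831 0.06      ]
(276, 154) 0.09 [0.08914075 0.08653907 0.09      ]
(355, 138) 0.04 [ 0.10082915 -0.09490776  0.04      ]
(355, 138) 0.06 [ 0.09689635 -0.09134265  0.06      ]
(355, 138) 0.09 [ 0.09099714 -0.08599497  0.09      ]
(290, 245) 0.04 [-0.10652709  0.0939255   0.04      ]
(290, 245) 0.06 [-0.1065969  0.0939727  0.06     ]
(290, 245) 0.09 [-0.10670163  0.09404351  0.09      ]
(375, 229) 0.04 [-0.10759762 -0.09714839  0.04      ]
(375, 229) 0.06 [-0.10764749 -0.09354153  0.06      ]
(375, 229) 0.09 [-0.1077223  -0.08813124  0.09      ]
```

```bash
python3 - <<'E'
from h import *
import pickle
from plant import ctrl
d=pickle.load(open("s0.pkl","rb"));T,S=d["top"],d["side"]
def proj(s,p):
    P=np.linalg.inv(s["pose"]);q=P[:3,:3]@np.array(p)+P[:3,3];u=s["K"]@q;return np.round(u[:2]/u[2],0)
for p in([.27,.619,.227],[.27,.619,.35],[0,0,0],[0,0,.4],[0.1,0,0.2]):print(p,proj(T,p),proj(S,p))
for uv in((70,303),(120,303),(95,325),(97,345)):print(uv,plane(T,uv,0),plane(T,uv,.15))
print("side plate",plane(S,(168,180),0))
w=ctrl.snapshot("wrist")["img"][:,:,::-1]
cv2.imwrite("pics/m.png",np.hstack([cv2.resize(T["img"][200:420,0:200,::-1],(400,440)),cv2.resize(S["img"][0:220,100:300,::-1],(400,440))]));cv2.imwrite("pics/w.png",w)
E
```

```text
[0.27, 0.619, 0.227] [-56. 354.] [159.  92.]
[0.27, 0.619, 0.35] [-113.  372.] [155.  51.]
[0, 0, 0] [291. 453.] [ 17. 260.]
[0, 0, 0.4] [292. 575.] [-33.  66.]
[0.1, 0, 0.2] [291. 442.] [ 48. 170.]
(70, 303) [ 3.33430744e-01  4.96565506e-01 -2.22044605e-16] [0.34954683 0.4293954  0.15      ]
(120, 303) [0.33185539 0.38311901 0.        ] [0.34818368 0.3312306  0.15      ]
(95, 325) [0.28360572 0.43888584 0.        ] [0.30643344 0.37948541 0.15      ]
(97, 345) [0.23928453 0.43352528 0.        ] [0.2680825  0.37484695 0.15      ]
side plate [0.29130034 0.42725553 0.        ]
```

View pics/m.png

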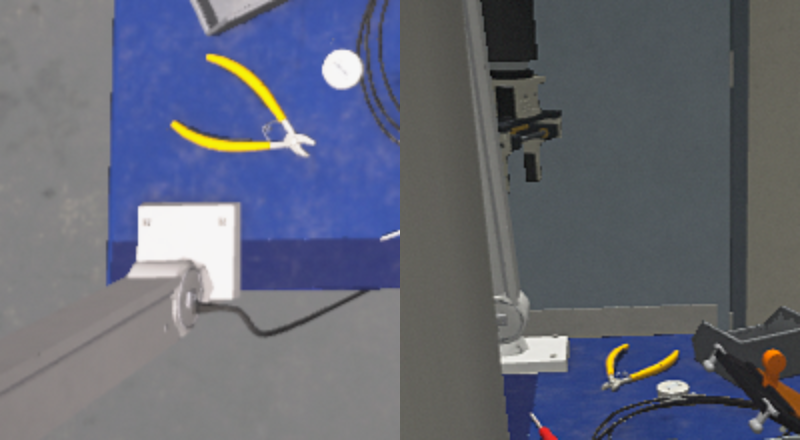

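View pics/w.png

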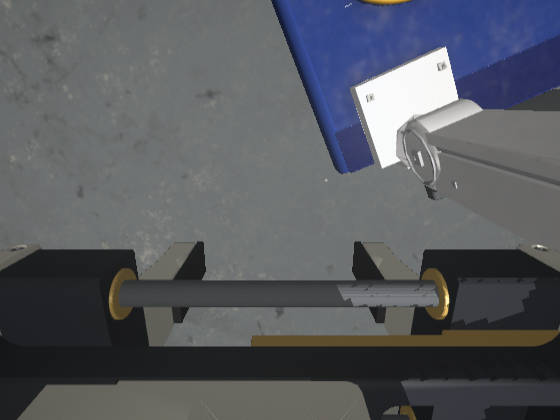

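```bash
python3 - <<'E'
from h import *
import pickle
d=pickle.load(open("s0.pkl","rb"));T,S=d["top"],d["side"]
def pl(s,a,b):
    o,v=ray(s,a);_,w=ray(s,b);n=np.cross(v,w);n/=np.linalg.norm(n);return n,n@o
for e,ta,tb in(("c",(90,345),(0,393)),("up",(70,335),(0,370)),("low",(85,365),(0,420))):
  n1,d1=pl(T,ta,tb);n2,d2=pl(S,(158,145),(138,0))
  for z in(.05,.2,.4,.6,.8):
    print(e,z,np.linalg.solve([n1,n2,[0,0,1]],[d1,d2,z]).round(3))
E
```

```text
c 0.05 [0.281 0.367 0.05 ]
c 0.2 [0.274 0.375 0.2  ]
c 0.4 [0.265 0.386 0.4  ]
c 0.6 [0.256 0.397 0.6  ]
c 0.8 [0.247 0.408 0.8  ]
up 0.05 [0.268 0.477 0.05 ]
up 0.2 [0.263 0.475 0.2  ]
up 0.4 [0.256 0.472 0.4  ]
up 0.6 [0.248 0.469 0.6  ]
up 0.8 [0.241 0.467 0.8  ]
low 0.05 [0.287 0.311 0.05 ]
low 0.2 [0.281 0.314 0.2  ]
low 0.4 [0.273 0.318 0.4  ]
low 0.6 [0.265 0.322 0.6  ]
low 0.8 [0.257 0.326 0.8  ]
```

```bash
python3 - <<'E'
from h import *
import pickle
from plant import ctrl
d=pickle.load(open("s0.pkl","rb"));T,S=d["top"],d["side"];W=ctrl.snapshot("wrist")
print("pivot",tri([(T,(91.5,348)),(S,(154,157)),(W,(418,155))]))
def pl(s,a,b):
    o,v=ray(s,a);_,w=ray(s,b);n=np.cross(v,w);n/=np.linalg.norm(n);return n,n@o
for e,ta,tb in(("up",(0,386),(65,341)),("low",(22,420),(87,367))):
  for f,sa,sb in (("R",(160,145),(141,0)),):
   n1,d1=pl(T,ta,tb);n2,d2=pl(S,sa,sb)
   for z in(.1,.3,.5):print(e,f,z,np.linalg.solve([n1,n2,[0,0,1]],[d1,d2,z]).round(3))
for e,ta,tb in(("wup",(440,140),(560,108)),("wlow",(440,195),(560,240))):
   n1,d1=pl(W,ta,tb);n2,d2=pl(S,(160,145),(141,0))
   for z in(.1,.3,.5):print(e,z,np.linalg.solve([n1,n2,[0,0,1]],[d1,d2,z]).round(3))
print(W["pose"].round(3).tolist(),W["K"][0,0])
cv2.imwrite("pics/tl.png",cv2.resize(T["img"][0:420,0:280,::-1],(400,600)))
E
```

```text
pivot (array([0.24637735, 0.44561626, 0.05555131]), [20.959556321918384, 14.641229701948609, 15.783625382584765])
up R 0.1 [0.276 0.448 0.1  ]
up R 0.3 [0.272 0.416 0.3  ]
up R 0.5 [0.269 0.384 0.5  ]
low R 0.1 [0.289 0.32  0.1  ]
low R 0.3 [0.284 0.303 0.3  ]
low R 0.5 [0.28  0.287 0.5  ]
wup 0.1 [0.27  0.504 0.1  ]
wup 0.3 [0.285 0.303 0.3  ]
wup 0.5 [0.3   0.101 0.5  ]
wlow 0.1 [0.267 0.529 0.1  ]
wlow 0.3 [0.262 0.507 0.3  ]
wlow 0.5 [0.258 0.486 0.5  ]
[[-0.399, -0.876, -0.271, 0.344], [-0.917, 0.381, 0.117, 0.586], [0.001, 0.295, -0.956, 0.383], [0.0, 0.0, 0.0, 1.0]] 295.5146563733083
```

View pics/tl.png

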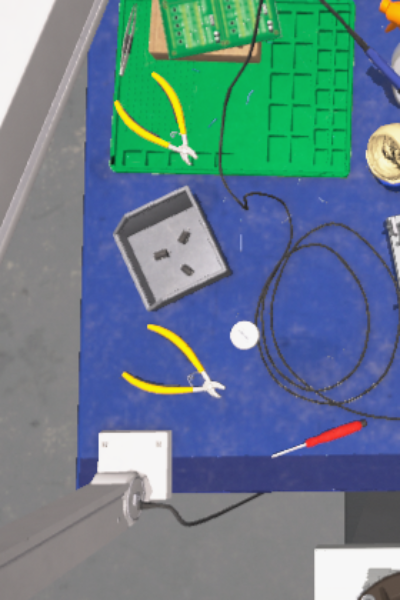

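```bash
python3 - <<'E'
from h import *
import pickle
from plant import ctrl
d=pickle.load(open("s0.pkl","rb"));T,S=d["top"],d["side"];W=ctrl.snapshot("wrist")
def pl(s,a,b):
    o,v=ray(s,a);_,w=ray(s,b);n=np.cross(v,w);n/=np.linalg.norm(n);return n,n@o
tp=pl(T,(76,354),(11,403));wp=pl(W,(440,168),(560,174));sp=pl(S,(157,145),(136,0))
for nm,a,b in(("T-W",tp,wp),("W-S",wp,sp),("T-S",tp,sp)):
  for z in(.1,.3,.5):print(nm,z,np.linalg.solve([a[0],b[0],[0,0,1]],[a[1],b[1],z]).round(3))
for uv in((0,390),(0,432)):
  o,v=ray(T,uv);
# upper arm line in top: edges; points at assumed heights
for uv in((10,150),(60,25),(0,105),(65,0)):
  print(uv,[plane(T,uv,z)[:2].round(2).tolist() for z in(.5,.7,.9)])
E
```

```text
T-W 0.1 [0.231 0.451 0.1  ]
T-W 0.3 [0.242 0.407 0.3  ]
T-W 0.5 [0.252 0.362 0.5  ]
W-S 0.1 [0.26  0.509 0.1  ]
W-S 0.3 [0.259 0.442 0.3  ]
W-S 0.5 [0.258 0.374 0.5  ]
T-S 0.1 [0.273 0.393 0.1  ]
T-S 0.3 [0.267 0.372 0.3  ]
T-S 0.5 [0.261 0.351 0.5  ]
(10, 150) [[0.58, 0.35], [0.54, 0.24], [0.5, 0.12]]
(60, 25) [[0.75, 0.29], [0.65, 0.2], [0.56, 0.1]]
(0, 105) [[0.64, 0.37], [0.58, 0.25], [0.52, 0.13]]
(65, 0) [[0.78, 0.29], [0.67, 0.19], [0.57, 0.1]]
```

>>> {"op": "send_rows", "data": {"plan": [[[-4, 2.3, -1.5, 0, 0, -7], [-8, 4.6, -3, 0, 0, -14], [-12, 6.9, -4.5, 0, 0, -21], [-14.8, 8.6, -5.5, 0, 0, -28], [-14.8, 8.6, -5.5, 0, 0, -35], [-14.8, 8.6, -5.5, 0, 0, -42], [-14.8, 8.6, -5.5, 0, 0, -49], [-14.8, 8.6, -5.5, 0, 0, -50]]]}}

```text
clock: 0.92
tool_pos: [0.0988, 0.599, 0.2818]
orientation: [-180.0, -0.0, 26.9]
force: [-0.2, 0.4, 0.7]
opening: 0.0876
gripper_force: 0.0
```

```bash
cat > st.py <<'E'
from plant import ctrl
import numpy as np
from scipy.spatial.transform import Rotation as R
np.set_printoptions(precision=4,suppress=True)
o=ctrl.get_obs();Rt=R.from_euler("xyz",o["orientation"],degrees=True).as_matrix()
def rel(p): return (Rt.T@(np.array(p)-o["tool_pos"])*100).round(2)
def show(): print(o["clock"],o["tool_pos"],o["orientation"],o["joint_pos"],"F",o["force"],o["opening"],o["gripper_force"])
E
python3 -c "
from st import *
show();print(rel([.05,.32,.28]))"
```

```text
0.9167 [0.0988 0.599  0.2818] [-179.973    -0.0024   26.8556] [ 99.043   12.4636  -3.3492  -0.0062 -74.1608  17.8143] F [-0.2335  0.4229  0.6508] 0.08764905764359783 0.0
[-16.96  22.69   0.17]
```

>>> {"op": "send_rows", "data": {"plan": [[[-2.8, 3.0, 0, 0, 0, -6], [-5.6, 6.0, 0, 0, 0, -12], [-8.4, 9.0, 0, 0, 0, -18], [-11.2, 12.0, 0, 0, 0, -24], [-13.5, 15.5, 0, 0, 0, -30], [-15.5, 19, 0, 0, 0, -33], [-17, 22, 0, 0, 0, -33], [-17, 22, 0, 0, 0, -33]]]}}

```text
clock: 1.58
tool_pos: [0.0463, 0.3216, 0.282]
orientation: [-179.8, -0.1, 59.3]
force: [0.1, 0.3, -0.7]
opening: 0.0876
gripper_force: 0.0
```

```bash
python3 -c "
from st import *
show()
for p in([.12,.30,.28],[.19,.25,.28],[.26,.17,.28],[.33,.08,.28]):print(rel(p))"
```

```text
1.5833 [0.0463 0.3216 0.282 ] [-179.7877   -0.0569   59.2804] [117.8871 -18.3269 -32.0097  -0.0639 -76.1064  31.4086] F [ 0.1273  0.2749 -0.6759] 0.08760932367060215 0.0
[1.9  7.44 0.17]
[ 1.18 16.01  0.14]
[-2.12 26.12  0.1 ]
[-6.28 36.73  0.06]
```

>>> {"op": "send_rows", "data": {"plan": [[[0.9, 3.7, 0, 0, 0, 0], [1.6, 7.4, 0, 0, 0, 0], [1.5, 11.5, 0, 0, 0, 1], [1.0, 15.5, 0, 0, 0, 3], [0, 19.3, 0, 0, 0, 8], [-1.0, 23.0, 0, 0, 0, 14], [-2.3, 26.5, 0, 0, 0, 20], [-3.7, 30.2, 0, 0, 0, 26]]]}}

```text
clock: 2.25
tool_pos: [0.2875, 0.1393, 0.282]
orientation: [-179.9, -0.1, 33.0]
force: [1.4, 1.6, -0.2]
opening: 0.0879
gripper_force: 0.0
```

```bash
python3 -c "
from st import *
from h import fix2world
show()
F=[.5786,-.0776,.1768]
t=.617
print(rel(fix2world(F,[.085-.152*np.cos(t)+.006*np.sin(t),0,.21])),np.degrees(F[2]))"
```

```text
2.25 [0.2875 0.1393 0.282 ] [-179.9488   -0.09     32.9592] [ 62.7487 -19.0339 -32.4403   0.0003 -76.4901  60.2105] F [ 1.4076  1.5965 -0.1703] 0.0879093855272197 0.0
[ 9.34 32.66  7.18] 10.129893817912956
```

>>> {"op": "send_rows", "data": {"plan": [[[1.1, 3.9, 0, 0, 0, 4], [2.2, 7.8, 0, 0, 0, 8], [3.3, 11.7, 0, 0, 0, 12], [4.4, 15.6, 0, 0, 0, 16], [5.6, 19.5, 0, 0, 0, 20], [6.7, 23.4, 0, 0, 0, 22.8], [7.8, 27.3, 0, 0, 0, 22.8], [8.9, 31.1, 1, 0, 0, 22.8]]]}}

```text
clock: 2.92
tool_pos: [0.5348, -0.072, 0.2728]
orientation: [180.0, -0.2, 10.4]
force: [1.1, 1.9, 1.4]
opening: 0.0875
gripper_force: 0.0
```

>>> {"op": "send_rows", "data": {"plan": [[[0.9, 1.3, 2, 0, 0, 0], [0.9, 1.3, 4, 0, 0, 0], [0.9, 1.3, 4, 0, 0, 0]]]}}

```text
clock: 3.17
tool_pos: [0.5418, -0.0818, 0.2266]
orientation: [-179.9, 0.5, 10.3]
force: [-1.5, 0.0, -1.2]
opening: 0.0875
gripper_force: 0.0
```

```bash
python3 -c "
from st import *
from h import *
show()
F=[.5786,-.0776,.1768]
for t in(.617,.5,.4,.3,.2,.1,.05,0):
  print(t,rel(fix2world(F,[.085-.152*np.cos(t)+.006*np.sin(t),0,.077+.15*np.sin(t)+.006*np.cos(t)])))
o_=ctrl.snapshot('top');w=ctrl.snapshot('side')
cv2.imwrite('pics/p1.png',np.hstack([cv2.resize(o_['img'][100:260,240:400,::-1],(400,400)),cv2.resize(w['img'][100:300,200:400,::-1],(400,400))]))"
```

```text
3.1667 [ 0.5418 -0.0818  0.2266] [-179.9259    0.4587   10.279 ] [ 11.8392   8.8902 -15.0691  -0.0944 -66.4971  88.4775] F [-1.5489  0.0476 -1.1925] 0.08753261967552348 0.0
0.617 [0.19 0.24 5.79]
0.5 [-0.8   0.24  7.25]
0.4 [-1.5   0.24  8.58]
0.3 [-2.07  0.24  9.97]
0.2 [-2.49  0.24 11.41]
0.1 [-2.76  0.24 12.89]
0.05 [-2.85  0.24 13.63]
0 [-2.89  0.24 14.38]
```

View pics/p1.png

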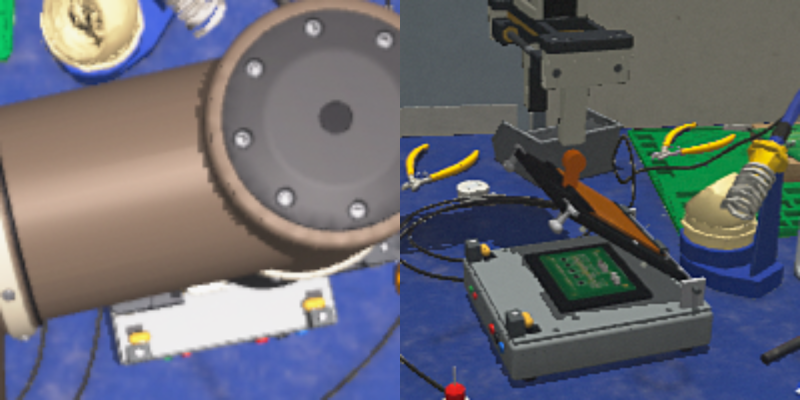

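>>> {"op": "send_rows", "data": {"plan": [[[0.1, 0.2, 2.5, 0, 0, 0], [0.1, 0.2, 4.5, 0, 0, 0], [0, 0.2, 5.8, 0, 0, 0], [-0.5, 0.2, 6.8, 0, 0, 0], [-1.0, 0.2, 7.6, 0, 0, 0], [-1.3, 0.2, 8.2, 0, 0, 0]]]}}

```text
clock: 3.77
tool_pos: [0.5312, -0.0844, 0.1503]
orientation: [180.0, -0.1, 10.7]
force: [0.1, 0.8, 0.9]
opening: 0.0879
gripper_force: 0.5
```

```bash
python3 -c "
from st import *
show()"
```

```text
3.7667 [ 0.5312 -0.0844  0.1503] [179.9951  -0.1195  10.6794] [ 11.8661  11.3263 -22.8425   0.009  -55.7118  88.8082] F [0.103  0.7647 0.9079] 0.08786721729920033 0.45088958577252924
```

>>> {"op": "send_rows", "data": {"plan": [[[-0.3, 0, 0.8, 0, 0, 0], [-0.6, 0, 1.6, 0, 0, 0], [-0.9, 0, 2.4, 0, 0, 0], [-1.1, 0, 3.1, 0, 0, 0], [-1.3, 0, 3.7, 0, 0, 0], [-1.4, 0, 4.2, 0, 0, 0], [-1.4, 0, 4.2, 0, 0, 0]]]}}

```text
clock: 4.35
tool_pos: [0.5167, -0.0875, 0.1063]
orientation: [-180.0, 0.1, 10.6]
force: [0.3, 0.7, -0.5]
opening: 0.0877
gripper_force: 0.0
```

```bash
python3 -c "
from st import *
show()
from h import *
w=ctrl.snapshot('side')
cv2.imwrite('pics/p2.png',cv2.resize(w['img'][120:300,200:400,::-1],(600,540)))"
```

```text
4.35 [ 0.5167 -0.0875  0.1063] [-179.9911    0.1136   10.6456] [ 11.8445  13.015  -27.3966  -0.0147 -49.7018  88.8106] F [ 0.3106  0.6742 -0.5104] 0.08770044247042377 0.0
```

View pics/p2.png

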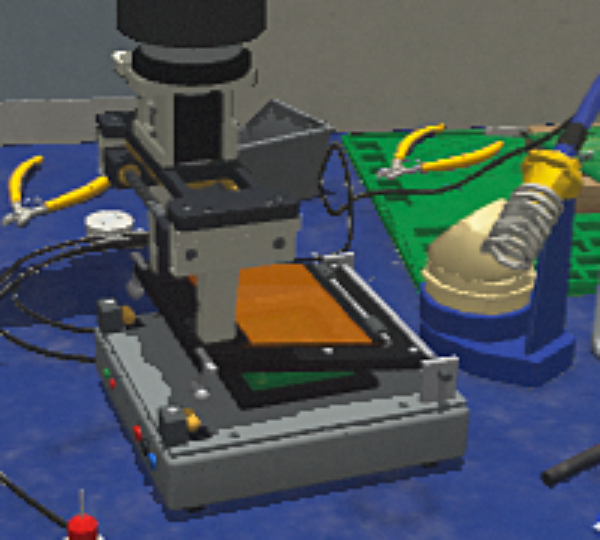

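>>> {"op": "send_rows", "data": {"plan": [[[-0.2, 0, 0.5, 0, 0, 0], [-0.3, 0, 0.9, 0, 0, 0], [-0.3, 0, 1.2, 0, 0, 0], [-0.4, 0, 1.5, 0, 0, 0], [-0.4, 0, 1.8, 0, 0, 0], [-0.4, 0, 2.0, 0, 0, 0], [-0.4, 0, 2.2, 0, 0, 0], [-0.4, 0, 2.2, 0, 0, 0]]]}}

```text
clock: 5.07
tool_pos: [0.5134, -0.0881, 0.0854]
orientation: [-180.0, 0.0, 10.7]
force: [-0.4, 0.4, -0.2]
opening: 0.0878
gripper_force: 0.0
```

```bash
python3 -c "
from st import *
show()"
```

```text
5.0667 [ 0.5134 -0.0881  0.0854] [-179.9971    0.0088   10.6639] [ 11.8623  14.1992 -29.2066  -0.0042 -46.6028  88.8045] F [-0.4267  0.4197 -0.1868] 0.08776630402696124 0.0
```

>>> {"op": "send_rows", "data": {"plan": [[[0, 0, 0.1, 0, 0, 0], [0, 0, 0.2, 0, 0, 0], [0, 0, 0.3, 0, 0, 0], [0, 0, 0.35, 0, 0, 0], [0, 0, 0.35, 0, 0, 0]]]}}

```text
clock: 5.48
tool_pos: [0.5135, -0.0881, 0.0822]
orientation: [180.0, 0.0, 10.7]
force: [-1.7, -0.4, 4.2]
opening: 0.0877
gripper_force: 1.8
```

```bash
python3 -c "
from st import *
show()"
```

```text
5.4833 [ 0.5135 -0.0881  0.0822] [179.9956   0.0152  10.6697] [ 11.8641  14.4524 -29.3933   0.0057 -46.1696  88.8016] F [-1.7483 -0.4462  4.1572] 0.08766669498357198 1.824070850593671
```

>>> {"op": "send_rows", "data": {"plan": [[[0, 0, 0.1, 0, 0, 0], [0, 0, 0.2, 0, 0, 0], [0, 0, 0.2, 0, 0, 0]]]}}

```text
clock: 5.73
tool_pos: [0.5136, -0.0882, 0.0818]
orientation: [180.0, -0.0, 10.7]
force: [-7.8, 1.8, 22.3]
opening: 0.0875
gripper_force: 10.6
```

>>> {"op": "send_rows", "data": {"plan": [[[0, 0, -1, 0, 0, 0], [0, 0, -3, 0, 0, 0], [0, 0, -5, 0, 0, 0], [0, 0, -6.5, 0, 0, 0], [0, 0, -6.5, 0, 0, 0]]]}}

```text
clock: 6.15
tool_pos: [0.5156, -0.088, 0.1483]
orientation: [180.0, -0.3, 10.7]
force: [0.4, 0.5, 0.3]
opening: 0.0877
gripper_force: 0.0
```

```bash
python3 -c "
from st import *
show()
from h import *
w=ctrl.snapshot('side');v=ctrl.snapshot('wrist')
print(np.array(w['pose']).shape)
import pickle;pickle.dump((w,v),open('s2.pkl','wb'))
cv2.imwrite('pics/p3.png',np.hstack([cv2.resize(w['img'][170:300,220:360,::-1],(420,390)),cv2.resize(v['img'][:,:,::-1],(380,390))]))"
```

```text
6.15 [ 0.5156 -0.088   0.1483] [179.9564  -0.3011  10.6983] [ 11.8586   9.9659 -24.9145   0.0608 -54.8195  88.8047] F [0.3716 0.4558 0.2728] 0.08770878425166385 0.0
(4, 4)
```

View pics/p3.png

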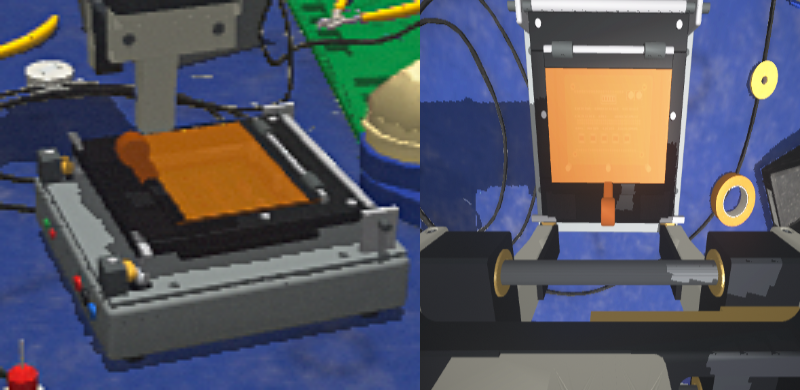

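```bash
python3 - <<'E'
from h import *
import pickle
w,v=pickle.load(open("s2.pkl","rb"));F=[.5786,-.0776,.1768]
print(tri([(w,(265.7,220.7)),(v,(277,220.8))]))
def proj(s,p):
    P=np.linalg.inv(s["pose"]);q=P[:3,:3]@np.array(p)+P[:3,3];u=s["K"]@q;return np.round(u[:2]/u[2],1)
for t in(0,.03,.06,.1):
    p=fix2world(F,[.085-.145*np.cos(t)+.033*np.sin(t),0,.077+.145*np.sin(t)+.033*np.cos(t)]);print(t,p,proj(w,p),proj(v,p))
h=cv2.cvtColor(w["img"],cv2.COLOR_RGB2HSV)[205:240,255:282];print(h[...,1][10],h[...,2][10])
E
```

```text
(array([ 0.52279932, -0.08617718,  0.10418404]), [0.036360696342623317, 0.0363606963425461])
0 [ 0.51953531 -0.08815282  0.11      ] [264.3 218.7] [278.8 228.5]
0.03 [ 0.52057396 -0.08796725  0.1143345 ] [264.8 216.7] [278.9 229.3]
0.06 [ 0.52174013 -0.0877589   0.1186354 ] [265.3 214.7] [278.9 230. ]
0.1 [ 0.52349156 -0.08744598  0.12431098] [266.2 212.1] [278.9 230.7]
[110  92 110 121  94 205 237 245 242 239 246 248 226 209 224 228 230 237
 231 240 233 227 225 231 227 224 226] [ 51  58  51  38  49 123 155 156 159 163 162 156 157 168 175 173 172 169
 173 170 171 171 170 170 170 170 168]
```

>>> {"op": "send_rows", "data": {"plan": [[[0.4, 0, 2, 0, 0, 0.5], [0.4, 0, 4, 0, 0, 0.5], [0.4, 0, 5.4, 0, 0, 0.5], [0.4, 0, 5.4, 0, 0, 0.5]]]}}

```text
clock: 6.58
tool_pos: [0.5148, -0.0876, 0.0873]
orientation: [-180.0, 0.4, 10.1]
force: [-1.0, 0.4, 0.7]
opening: 0.0879
gripper_force: 0.0
```

>>> {"op": "send_rows", "data": {"plan": [[[0, 0, 0, 0, 0, 0], [0, 0, 0, 0, 0, 0], [0, 0, 0, 0, 0, 0], [0, 0, 0, 0, 0, 0], [0, 0, 0, 0, 0, 0], [0, 0, 0, 0, 0, 0], [0, 0, 0, 0, 0, 0], [0, 0, 0, 0, 0, 0]]], "fingers": 0}}

```text
clock: 7.25
tool_pos: [0.5176, -0.0874, 0.0913]
orientation: [-180.0, -0.0, 10.2]
force: [0.9, 0.1, 0.0]
opening: 0.0399
gripper_force: 0.0
```

```bash
python3 -c "
from st import *
from h import *
show();F=[.5786,-.0776,.1768]
for f in range(0,70,10):
  a=np.radians(f);p=fix2world(F,[.055-.115*np.cos(a)+.025*np.sin(a),0,.085+.115*np.sin(a)+.025*np.cos(a)])
  if f==0:p0=p
  print(f,(Rt.T@(p-p0)*100).round(2),p)
"
```

```text
7.25 [ 0.5176 -0.0874  0.0913] [-179.9995   -0.0244   10.1655] [ 11.8521  14.0887 -28.3731   0.0003 -47.5138  88.3133] F [0.9144 0.0536 0.0073] 0.03992911175665947 0.0
0 [0. 0. 0.] [ 0.5195 -0.0882  0.11  ]
10 [ 0.61  0.   -1.96] [ 0.5255 -0.0871  0.1296]
20 [ 1.55  0.   -3.78] [ 0.5348 -0.0854  0.1478]
30 [ 2.79  0.   -5.41] [ 0.547  -0.0832  0.1642]
40 [ 4.3   0.   -6.81] [ 0.5618 -0.0806  0.1781]
50 [ 6.03  0.   -7.91] [ 0.5788 -0.0776  0.1892]
60 [ 7.92  0.   -8.71] [ 0.5975 -0.0742  0.1971]
```

>>> {"op": "send_rows", "data": {"plan": [[[0.2, 0, -0.3, 0, 0, 0], [0.2, 0, -0.3, 0, 0, 0], [0.2, 0, -0.3, 0, 0, 0], [0.2, 0, -0.3, 0, 0, 0], [0.2, 0, -0.3, 0, 0, 0], [0.2, 0, -0.3, 0, 0, 0], [0.2, 0, -0.3, 0, 0, 0], [0.2, 0, -0.3, 0, 0, 0]]]}}

```text
clock: 7.92
tool_pos: [0.5194, -0.0861, 0.094]
orientation: [-179.9, -0.0, 10.2]
force: [-1.2, 6.7, -0.3]
opening: 0.014
gripper_force: 30.0
```

```bash
python3 -c "
from st import *
show()"
```

```text
7.9167 [ 0.5194 -0.0861  0.094 ] [-179.9317   -0.0148   10.1646] [ 11.9017  14.0482 -27.9484  -0.0913 -47.9865  88.3239] F [-1.1922  6.6536 -0.299 ] 0.013987232619751827 29.997076392173767
```

>>> {"op": "send_rows", "data": {"plan": [[[0, -0.15, 0, 0, 0, 0], [0.28, -0.15, -1.0, 0, 0, 0], [0.61, -0.15, -1.96, 0, 0, 0], [1.05, -0.15, -2.9, 0, 0, 0], [1.55, -0.15, -3.78, 0, 0, 0], [2.15, -0.15, -4.6, 0, 0, 0], [2.79, -0.15, -5.41, 0, 0, 0], [2.79, -0.15, -5.41, 0, 0, 0]]]}}

```text
clock: 8.58
tool_pos: [0.5477, -0.0806, 0.1497]
orientation: [180.0, -0.0, 10.2]
force: [-2.9, -1.9, -0.5]
opening: 0.0133
gripper_force: 30.0
```

```bash
python3 -c "
from st import *
show()
print((Rt.T@(o['tool_pos']-[.5194,-.0861,.094])*100))"
```

```text
8.5833 [ 0.5477 -0.0806  0.1497] [179.9832  -0.0296  10.1737] [ 11.9159  12.8373 -20.9274   0.0212 -56.2063  88.246 ] F [-2.8618 -1.9434 -0.4532] 0.013336714733838803 29.99913901090622
[ 2.8898 -0.0434 -5.5706]
```

Still gripping. Continue to 60°: further (5.13, 0, −3.3).

>>> {"op": "send_rows", "data": {"plan": [[[0.73, 0, -0.72, 0, 0, 0], [1.51, 0, -1.4, 0, 0, 0], [2.35, 0, -2.0, 0, 0, 0], [3.24, 0, -2.5, 0, 0, 0], [4.17, 0, -2.93, 0, 0, 0], [5.13, 0, -3.3, 0, 0, 0], [5.13, 0, -3.3, 0, 0, 0], [5.13, 0, -3.3, 0, 0, 0]]]}}

```text
clock: 9.25
tool_pos: [0.5984, -0.0714, 0.1818]
orientation: [180.0, -0.1, 10.2]
force: [-1.5, -1.1, 2.3]
opening: 0.0139
gripper_force: 30.0
```

```bash
python3 -c "
from st import *
show()
d=(Rt.T@(o['tool_pos']-[.5194,-.0861,.094]));print(d*100)
# angle assuming lug started at (-115,25) & follows tool
x=-.115+d[0];z=.025-d[2];print(np.hypot(x,z),np.hypot(.115,.025),np.degrees(np.arctan2(z,-x)-np.arctan2(.025,.115)))
from h import *
import pickle
w=ctrl.snapshot('side');v=ctrl.snapshot('wrist');pickle.dump((w,v),open('s3.pkl','wb'))
cv2.imwrite('pics/p4.png',np.hstack([cv2.resize(w['img'][140:280,220:360,::-1],(440,440)),cv2.resize(v['img'][0:280,140:420,::-1],(360,440))]))"
```

```text
9.25 [ 0.5984 -0.0714  0.1818] [179.9828  -0.0963  10.1807] [ 11.7691  15.5962 -12.5213   0.0225 -61.7867  88.401 ] F [-1.5361 -1.1084  2.3254] 0.013922899670142291 29.99973624944687
[ 8.0543 -0.0502 -8.7655]
0.11780639235741262 0.1176860229593982 60.72810239683015
```

View pics/p4.png

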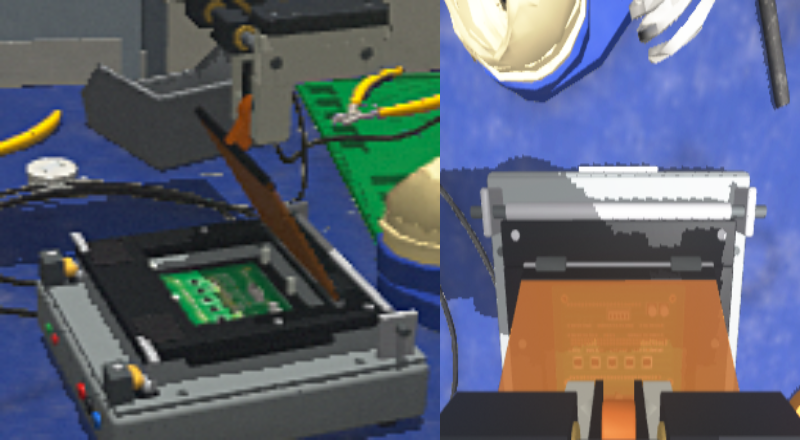

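```bash
python3 - <<'E'
from h import *
import pickle
w,v=pickle.load(open("s3.pkl","rb"));F=[.5786,-.0776,.1768];c,s=np.cos(F[2]),np.sin(F[2])
Rf=np.array([[c,s,0],[-s,c,0],[0,0,1]])
def hit(uv,y):
    o,d=ray(w,uv);o=Rf@(o-[F[0],F[1],0]);d=Rf@d;return o+d*(y-o[1])/d[1]
def px(a,b):return(220+a/3.143,140+b/3.143)
for y in(-.064,-.052):
    a=hit(px(274,188),y);b=hit(px(340,303),y);print(y,a,b,np.degrees(np.arctan2(a[2]-.085,.055-a[0])),np.degrees(np.arctan2(a[2]-b[2],b[0]-a[0])))
a=hit(px(198,108),.064);print(a,np.degrees(np.arctan2(a[2]-.085,.055-a[0])))
E
```

```text
-0.064 [ 0.00516979 -0.064       0.17094469] [ 0.05471327 -0.064       0.08376075] 59.89510485342726 60.39199913125906
-0.052 [ 0.0103197 -0.052      0.1651113] [ 0.06065645 -0.052       0.0765314 ] 60.8503782362263 60.39199913125905
[0.00157887 0.064      0.17571332] 59.50614247705964
```

>>> {"op": "send_rows", "data": {"plan": [[[-0.05, 0, 0, 0, 0, 0], [-0.05, 0, 0, 0, 0, 0], [-0.05, 0, 0, 0, 0, 0], [-0.05, 0, 0, 0, 0, 0], [-0.05, 0, 0, 0, 0, 0], [-0.05, 0, 0, 0, 0, 0]]]}}

```text
clock: 9.85
tool_pos: [0.5972, -0.0716, 0.1814]
orientation: [180.0, -0.1, 10.2]
force: [2.5, -1.0, -0.4]
opening: 0.0138
gripper_force: 30.0
```

```bash
python3 -c "
from st import *
show();ctrl.close_job()"
```

```text
9.85 [ 0.5972 -0.0716  0.1814] [179.9958  -0.0639  10.1683] [ 11.7654  15.5214 -12.6727   0.0068 -61.7421  88.3997] F [ 2.5151 -1.0395 -0.3961] 0.013763026394977649 30.00085562467575
the job is handed in; nothing more can be done
```

The press frame is shut and stayed shut on the board, the light cover is held by its lug at about 60° (59.5–60.9° by the side camera and arm position), nothing else on the bench was deliberately touched, and the job was handed in at 9.85 s; no verdict was shown.

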